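# Open the key safe on its stand and hold it up

### The arm

A 7-joint arm with a two-finger parallel gripper is mounted at the origin on the work surface. World frame = base frame: x ahead of the robot, y to its left, z up, the work surface at z = 0. Lengths are in m, angles in rad, forces in N, time in s.
With the tool pointing down it reaches from about 0.4 to 0.875 m from the base axis. Payload 4.4 kg.
Tool frame: the origin (TCP) lies on the mounting face of the last link; the fingertips stand 173 mm ahead of it and the grasp point (between the pads) lies 155 mm ahead of it; z points along the fingers, y is the line along which they close (so a half turn about z gives the same grasp; the last joint's range is limited). The gripper opens to 85 mm and grips with 20 to 120 N. Pads are 22 mm wide; open, the fingers measure 114 mm over their backs; the gripper's body (76 mm by 85 mm) begins 54 mm behind the grasp point. The pads swing forward as they close: fully open they stand 13 mm farther back than shut.
Start: joints at [1.096, 0.628, 0.038, 1.517, -0.027, 0.996, -0.02], TCP at [0.258, -0.596, 0.405] pointing down, gripper open.
Joint ranges: [-3.06, 3.06], [-0.37, 2.12], [-1.25, 1.32], [0.18, 2.47], [-1.1, 4.24], [0.23, 1.98], [-2.94, 2.94]. Speed limits (rad/s): [2.57, 2.57, 3.14, 3.14, 3.14, 3.14, 3.14].

### API

Orientations are given as [roll, pitch, yaw] about the fixed x, y, z axes, in that order (R = Rz(yaw) Ry(pitch) Rx(roll)).
In Python, from bench import env, optics, spotter gives the robot as it stands. The module is installed in compiled form; this text tells all that it offers.
- The arm moves only by the tool apply_moves, never from a script. Its argument "series" is one flat list of numbers, 4 for each row, row after row: the shift along the tool's x, y, z in mm, then the turn about the tool's z in degrees. In form: [x, y, z, turn, x, y, z, turn, ...]. A call has 1 to 10 rows; each row shifts and turns the commanded pose from where the row before left it, along the tool's axes as they then stand; what a row does not reach is not made up. A row lasts 1/8 s, in which the tool goes at most 62.5 mm and 10.7 degrees, less where a joint would pass 70% of its speed; a pose out of reach is approached as far as the arm can. A call is refused whole if a number of a shift passes 62.5 or a number of a turn 10.7, either way. A call with a gripper value outside its range is refused whole. "fingers" is the closure, from 0 (fully open) to 1 (shut), set as the call begins (left out, the last holds). The fingers move at their own pace and stop on an object; "newtons" is the grip in N (left out, the last holds). Time passes only in rows, so rows that do not move let the fingers close. It gives the time, the measured TCP pose, the force, the opening and the grip force at its end, in the units of the state.
- env.state(): the state, without advancing time (a new reading comes with each control period).
- optics.read_camera(name): name is "scene" or "top"; returns a dict with "frame" (480x640x3 uint8, blue, green, red), "fov_y" (degrees; the focal length in pixels is half the picture's height over the tangent of half this angle, whatever the lens; pixels are square), "cx", "cy" (the principal point, pixels), "extrinsics" (4x4, takes a point from camera to world coordinates). Camera axes: x right, y down, z forward; pixel columns grow to the right and rows downward; lengths in m; the calibration is good to about 2 mm. A picture is of the moment at which its call begins. There is no depth.
- env.job_done(): hands the job in; it is judged then, once.
Trained networks look in a picture, given as the dict that the camera call returned (one of the last four; its "shot" number tells which), for a name from the list of things; names that differ only in an ending like _2 or _b are one class to them, and where a whole thing is asked for, a point or a joint stands for the part that bears it (a point fixed in the world has none). Each returns a list of dicts, best first, with "conf" (0 to 1); they miss things now and then, are a little off and sometimes report something else, mostly with a low value. They report only what shows in the picture. A call takes as long as a camera call. They do not tell look-alikes from the thing itself.
- spotter.trace(picture, query): "region" (480x640 bool, what is visible of it).
- spotter.pinpoint(picture, query): "point" ([x, y, z] in m, in world coordinates, good to about 4 mm: a listed point, or the origin of a listed thing).
The state is a dict: "t": time; "qpos": joint angles; "joint_velocities": joint speeds; "joint_efforts": joint torques, N m; "position": TCP position; "tcp_rot": TCP orientation; "wrist_force": force on the tool from outside, world axes, zero at the start; "moment": the same for the moment, N m; "width": finger opening in m; "grip_force": force on a finger pad.
Only numpy, scipy, OpenCV 4.12 (cv2) and the standard library are available. Lean on these libraries where they do the work, as an engineer would, in place of code of your own. Each camera call takes 0.05 s, during which the arm holds its last target. There are 200 camera calls.

### The job

Set the portable key safe upright and lengthwise in the middle of the channel of the narrow wooden stand, either way round, and let go of it. While it sits there, turn its dial, feeling the clicks, to the notch where the white pointer line points at the shackle, then pull the shackle up to its full travel and lift the open key safe by it clear of the stand. Finish holding it still by the shackle, hanging upright a good hand's breadth (80 mm or more) above its seat; do not knock it over, and leave the other things where they are.

Things in the scene. Friction and masses are not known exactly. Their poses are not given: they have to be found in the camera images.
- keysafe_center (a point): Portable key safe (loose, about 0.5 kg): grey painted upright case, 110 mm long (its x), 44 mm wide (its y), 55 mm high; starts upright on the table. This point is the case's centre, 27.5 mm above its underside. On its top stand the dial (axis at x = -28 mm) and the steel shackle (middle at x = +33 mm), both rising to 84 mm above the underside. Centre of mass about 10 mm to +x.
- dial_grip (a point): Dial of the key safe: black upright bar grip 30 mm long (this point's x), 12 mm wide (y), 29 mm tall, on a thin steel disc; pointed end and white line on top at its +x end, the pointer. This point is on the dial's vertical axis, 23 mm above the case's top and 6 mm below the bar's top, where to pinch the bar across its 12 mm.
- dial (a joint): Dial angle, rad, anticlockwise from above positive; 0 when the pointer points straight at the shackle (case's +x). Click notches every 0.349 rad (20 degrees), about 0.08 N m each. Starts 2, 3 or 4 notches positive: turn it clockwise to 0. Within about 0.14 rad of 0 the shackle pops up about 5 mm and then blocks the dial from turning on. Range -0.9 to 1.9.
- shackle_grip (a point): Steel shackle, a U standing in the case's x-z plane: two 10 mm round legs 28 mm apart along x, joined by a square crossbar 38 mm long (x), 10 mm wide (y), 10 mm high. This point is the crossbar's centre, 24 mm above the case's top when closed; pinch it across its 10 mm (along y).
- shackle (a joint): How far the shackle is drawn straight up out of the case, m: 0 closed and bolted while the dial is off its notch; about 0.005 once popped up; 0.025 fully drawn (end stop). Pulling takes under 3 N, against a spring that draws it back to 0.005 when let go; the case's weight holds it fully drawn while the safe hangs by it.
- stand_seat (a point): Narrow raised wooden stand, fixed: foot 120 x 90 x 14 mm, on it a block 80 mm long (x), 65 mm wide (y), its top an open-ended channel along x, 49 mm wide, with cheeks rising 14 mm above the channel's floor, flared outwards in their upper half. This point is the centre of the channel's floor, 50 mm above the table.
- keysafe: The whole key safe; origin at the centre of its underside, axes as for its centre point. Carry it across its 44 mm width at x = 0, gripped 40 mm above its underside: so the fingertips stay above the stand's cheeks and the gripper's body above dial and shackle.
- tub_near: Bystander: round cardboard tub 54 mm wide full of wooden sticks, 67 mm high in all, between the places of safe and stand. Origin under its centre.
- tub_far: Bystander: a second such tub of sticks, farther from the robot.
- tub_side: Bystander: a third such tub of sticks, at the robot's left.
- tub_empty: Bystander: empty cardboard tub, 54 mm wide, 45 mm high, farthest of the middle row.
- stapler: Bystander: black stapler 150 mm long, 36 mm wide, 55 mm high, at the robot's right.
Mind the look-alikes: they are no part of the job. What is shaped like the keysafe but blue, purple or yellow is not meant.

How it is judged:
On the way, in this order (a step that is already met when the one before it is completed fails the run):
1. the key safe is seated in the stand's channel and let go (z of keysafe_center in the frame of stand_seat between 0.022 and 0.031 m and x of keysafe_center in the frame of stand_seat between -0.015 and 0.015 m and y of keysafe_center in the frame of stand_seat between -0.005 and 0.005 m and angle between the x axis of keysafe_center and the x axis of stand_seat, either way round below 0.1 rad and angle between keysafe_center's own z axis and vertical below 0.08 rad and contact force between the fingers and keysafe below 0.1 N), for 0.2 s.
2. the dial is at its opening notch with the safe in the stand, so that the shackle has popped up (z of keysafe_center in the frame of stand_seat between 0.022 and 0.031 m and x of keysafe_center in the frame of stand_seat between -0.015 and 0.015 m and y of keysafe_center in the frame of stand_seat between -0.005 and 0.005 m and angle between the x axis of keysafe_center and the x axis of stand_seat, either way round below 0.1 rad and angle between keysafe_center's own z axis and vertical below 0.08 rad and value of joint dial between -0.17 and 0.17 rad and value of joint shackle above 0.003 m), for 0.2 s.
3. the shackle is pulled out while the dial stands at its notch (value of joint shackle above 0.02 m and value of joint dial between -0.2 and 0.2 rad), for 0.1 s.
At the end, for the whole second after the job is handed in: The robot holds the key safe still (under 0.05 m/s) in its fingers, hanging by the drawn shackle: shackle out more than 20 mm, dial within 0.2 rad of its notch, the case's centre more than 0.150 m above the table (that is, raised more than 72 mm from its seat), tilted less than 0.5 rad (all of step 3 and height (world z) of keysafe_center above 0.15 m and angle between keysafe_center's own z axis and vertical below 0.5 rad and linear speed of keysafe below 0.05 m/s and contact force between the fingers and keysafe above 1 N); the arm keeps its last pose, push and grip.
It fails at once if the key safe is knocked over (angle between keysafe_center's own z axis and vertical above 0.8 rad).
It fails at once if another thing is moved more than 30 mm (distance of any of tub_near, tub_far, tub_side, tub_empty, stapler from where it was at the start of the episode above 0.03 m).
It also fails if it takes over 61 s, if anything falls off the work surface, if the arm or the gripper's body presses on something with over 40 N, if the wrist force passes 120 N, or if a joint passes its speed limit or range.

## Working session

There is one attempt and no reset: what is moved stays moved. The work goes in short steps, Python scripts to look and compute and a tool call to move; the robot and the scene stay as the last step left them, time stands still between calls to the robot, and variables do not carry over. Pictures are saved under pics/ and viewed, at most 10 in all, crops included, and the job is handed in when it is done.

Besides the shell and the picture viewer there is one more tool, called after "Call:" by a JSON object that holds its "method" and its "body", one argument or row to a line. apply_moves: Moves the arm, as the interface text tells. Its arguments: {"type":"object","properties":{"series":{"type":"array","items":{"type":"number"}},"fingers":{"type":"number"},"newtons":{"type":"number"}},"required":["series"]}

```bash
mkdir -p pics; cat > h.py <<'E'
from bench import env, optics, spotter
import numpy as np, cv2
from scipy.spatial.transform import Rotation as R
def cam(n,save=None):
    p=optics.read_camera(n)
    if save: cv2.imwrite(f'pics/{save}.png',p['frame'])
    return p
def f(p): return 240/np.tan(np.radians(p['fov_y'])/2)
def proj(p,X):
    E=np.linalg.inv(p['extrinsics']); c=E[:3,:3]@np.array(X)+E[:3,3]
    return np.array([p['cx']+f(p)*c[0]/c[2],p['cy']+f(p)*c[1]/c[2]])
def back(p,uv,z):
    E=p['extrinsics']; d=E[:3,:3]@np.array([(uv[0]-p['cx'])/f(p),(uv[1]-p['cy'])/f(p),1])
    o=E[:3,3]; return o+d*(z-o[2])/d[2]
def st():
    s=env.state(); print({k:np.round(s[k],4).tolist() for k in ('t','qpos','position','tcp_rot','wrist_force','width','grip_force')}); return s
E
python3 - <<'E'
from h import *
s=st()
for n in('scene','top'):
    p=cam(n,n+'0'); print(n,p['fov_y'],np.round(p['extrinsics'],3).tolist())
    for q in('keysafe_center','dial_grip','shackle_grip','stand_seat','tub_near','stapler'):
        for r in spotter.pinpoint(p,q)[:4]: print(q,np.round(r['point'],3),round(r['conf'],2),proj(p,r['point']).round())
E
```

```text
{'t': 0.0, 'qpos': [1.0962, 0.6293, 0.0385, 1.5184, -0.027, 0.9963, -0.02], 'position': [0.2583, -0.5962, 0.4038], 'tcp_rot': [-3.1397, 0.0001, 0.4088], 'wrist_force': [0.2347, 0.4348, 0.5293], 'width': 0.0853, 'grip_force': 0.0}
scene 46.476055729592325 [[0.534, 0.691, -0.487, 1.255], [0.846, -0.444, 0.296, -0.412], [-0.012, -0.57, -0.822, 1.274], [0.0, 0.0, 0.0, 1.0]]
keysafe_center [0.527 0.177 0.026] 0.97 [346. 212.]
keysafe_center [0.687 0.218 0.029] 0.85 [394. 245.]
keysafe_center [0.411 0.44  0.027] 0.84 [396. 148.]
keysafe_center [0.359 0.238 0.029] 0.67 [331. 164.]
dial_grip [0.503 0.164 0.078] 0.65 [339. 197.]
dial_grip [0.677 0.19  0.081] 0.64 [385. 237.]
dial_grip [0.387 0.229 0.078] 0.57 [334. 160.]
dial_grip [0.397 0.461 0.079] 0.39 [401. 130.]
shackle_grip [0.694 0.246 0.083] 0.57 [407. 231.]
shackle_grip [0.33  0.245 0.081] 0.52 [328. 145.]
shackle_grip [0.438 0.41  0.082] 0.42 [396. 145.]
stand_seat [ 0.573 -0.222  0.049] 0.74 [226. 288.]
tub_near [ 0.448 -0.002 -0.004] 0.78 [277. 227.]
stapler [ 0.486 -0.444  0.002] 0.67 [134. 314.]
top 51.380525839088676 [[0.019, -
[... 198 characters left out ...]
[128. 286.]
keysafe_center [0.684 0.219 0.03 ] 0.93 [226. 174.]
keysafe_center [0.364 0.238 0.027] 0.6 [214. 311.]
dial_grip [0.674 0.193 0.076] 0.63 [234. 175.]
dial_grip [0.401 0.462 0.077] 0.6 [110. 294.]
dial_grip [0.499 0.161 0.077] 0.52 [246. 253.]
dial_grip [0.389 0.234 0.078] 0.44 [212. 302.]
shackle_grip [0.693 0.246 0.076] 0.54 [211. 166.]
shackle_grip [0.328 0.248 0.079] 0.51 [205. 329.]
shackle_grip [0.433 0.411 0.079] 0.47 [133. 280.]
shackle_grip [0.556 0.185 0.079] 0.42 [236. 227.]
stand_seat [ 0.57  -0.224  0.051] 0.84 [416. 226.]
stand_seat [ 0.488 -0.441 -0.001] 0.19 [502. 263.]
tub_near [ 0.442 -0.005  0.001] 0.68 [320. 279.]
stapler [ 0.49  -0.443  0.001] 0.61 [503. 262.]
```

View pics/top0.png

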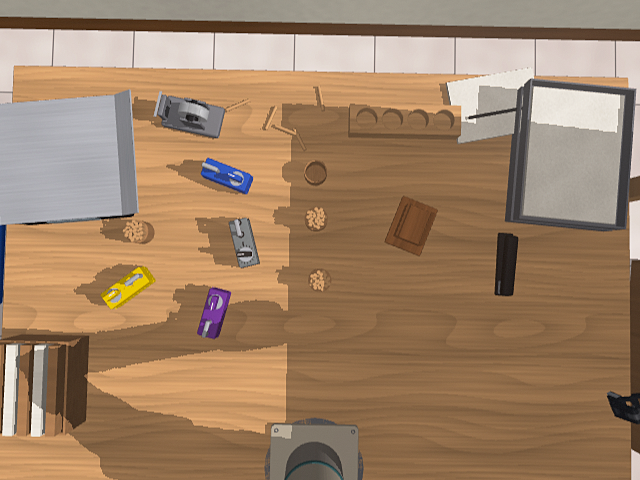

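View pics/scene0.png

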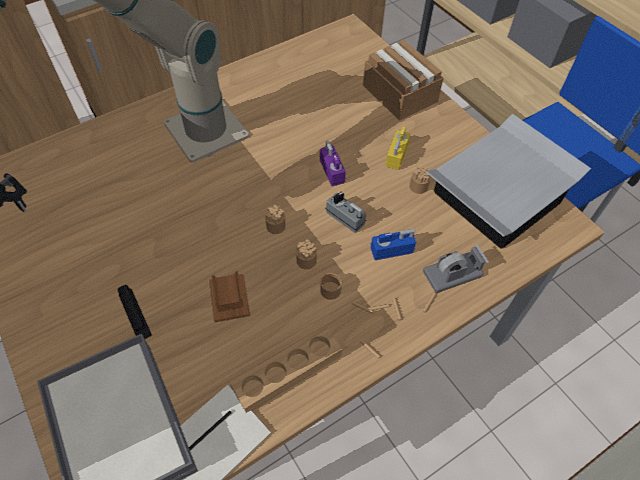

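The top picture shows the grey safe at about (244,241), its dial near (246,253) and shackle near (236,227). The stand is at (412,225) with its long axis tilted up-right, and the tubs stand between the two. I'll fit poses to the silhouettes.

```bash
cat > fit.py <<'E'
from h import *
from scipy.optimize import minimize
def boxpts(c,s): return np.array([[c[0]+i*s[0]/2,c[1]+j*s[1]/2,c[2]+k*s[2]/2] for i in(-1,1) for j in(-1,1) for k in(-1,1)])
SAFE=[boxpts((0,0,.0275),(.11,.044,.055)),boxpts((.033,0,.0695),(.038,.01,.029)),boxpts((-.028,0,.0695),(.02,.02,.029))]
STAND=[boxpts((0,0,.007),(.12,.09,.014)),boxpts((0,0,.039),(.08,.065,.05))]
def sil(p,parts,x,z0=0,S=4):
    m=np.zeros((480*S,640*S),np.uint8); Rz=R.from_euler('z',x[2]).as_matrix()
    for b in parts:
        uv=np.array([proj(p,Rz@q+[x[0],x[1],z0]) for q in b])
        cv2.fillConvexPoly(m,cv2.convexHull((uv*S+S/2).round().astype(np.int32)),255)
    return cv2.resize(m,(640,480),interpolation=cv2.INTER_AREA)/255.
def near(p,name,xy,z=.03):
    L=spotter.trace(p,name); t=proj(p,[*xy,z])
    best=min(L,key=lambda r:np.hypot(*(np.argwhere(r['region']).mean(0)[::-1]-t)))
    return best['region'].astype(float)
def fit(obs,parts,x0,z0=0):
    x0=np.array(x0)
    g=lambda d:sum(np.abs(sil(p,parts,x0+d*[.01,.01,.1],z0)-m).sum()/m.sum() for p,m in obs)
    r=minimize(g,np.zeros(3),method='Nelder-Mead',options=dict(initial_simplex=[[0,0,0],[1,0,0],[0,1,0],[0,0,1.5]],xatol=.01,fatol=1e-4))
    return x0+r.x*[.01,.01,.1],r.fun
E
python3 - <<'E'
from fit import *
T,S=cam('top'),cam('scene')
for n,q,parts,x0,z in(('safe','keysafe',SAFE,[.527,.175,.37],.03),('stand','stand_seat',STAND,[.571,-.223,-.37],.03)):
    try: obs=[(p,near(p,q,x0[:2],z)) for p in(T,S)]
    except Exception as e: print(n,'err',e); continue
    for o in([obs[0]],[obs[1]],obs): print(n,fit(o,parts,x0),[m.sum() for _,m in o])
for nm,c in(('a',(244,241)),('b',(412,226))):
    cr=T['frame'][c[1]-32:c[1]+32,c[0]-32:c[0]+32]; cv2.imwrite(f'pics/c{nm}.png',cv2.resize(cr,(400,400),interpolation=cv2.INTER_CUBIC))
a=np.hstack([cv2.imread('pics/ca.png'),cv2.imread('pics/cb.png')]); cv2.imwrite('pics/crop1.png',a)
E
```

```text
safe (array([0.52270858, 0.17385618, 0.26303385]), np.float64(0.04004049038353391)) [np.float64(1046.0)]
safe (array([0.52511528, 0.1718757 , 0.21643476]), np.float64(0.12723216201141288)) [np.float64(914.0)]
safe (array([0.52221447, 0.17328101, 0.25876522]), np.float64(0.18609432283902594)) [np.float64(1046.0), np.float64(914.0)]
stand (array([ 0.57239262, -0.22025621, -0.36659848]), np.float64(0.06426230889991677)) [np.float64(1861.0)]
stand (array([ 0.57502332, -0.22283899, -0.36654137]), np.float64(0.06956765314821581)) [np.float64(1610.0)]
stand (array([ 0.57383285, -0.22194675, -0.3666563 ]), np.float64(0.15282611869596563)) [np.float64(1861.0), np.float64(1610.0)]
```

View pics/crop1.png

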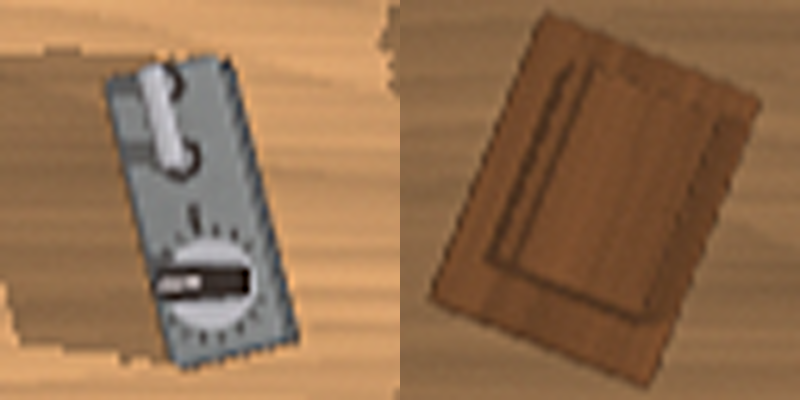

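Pointer is at image-left at (155,290) in the crop, so the dial stands about 4 notches positive. Safe pose is about (0.523, 0.173, yaw 0.26) and stand about (0.573, -0.221, yaw -0.367). Moving above the safe.

Call:
{"method": "apply_moves", "body": {
  "series": [27.5,-30,0,0,27.5,-30,0,0,27.5,-30,0,0,27.5,-30,0,0,27.5,-30,0,0,27.5,-30,0,0,27.5,-30,0,0,27.5,-30,0,0,27.5,-30,0,0,27.5,-30,0,0],
  "fingers": 0,
  "newtons": 40
}}

```text
t: 2.25
position: [0.3919, -0.2107, 0.405]
tcp_rot: [3.141, -0.001, 0.409]
wrist_force: [0.1, 1.2, -0.3]
width: 0.0851
grip_force: 0.0
```

Call:
{"method": "apply_moves", "body": {
  "series": [27.5,-30,0,0,27.5,-30,0,0,27.5,-30,10,0,27.5,-30,15,0,27.5,-30,15,0,27.5,-30,15,0,27.5,-30,15,0,27.5,-30,15,0,27.5,-30,15,4,27.5,-30,0,4.5]
}}

```text
t: 3.5
position: [0.5272, 0.1729, 0.3036]
tcp_rot: [3.141, 0.002, 0.258]
wrist_force: [0.4, 0.9, 0.3]
width: 0.0853
grip_force: 0.0
```

Call:
{"method": "apply_moves", "body": {
  "series": [0,0,0,0,0,0,0,0]
}}

```text
t: 3.75
position: [0.527, 0.1711, 0.3046]
tcp_rot: [3.141, 0.001, 0.261]
wrist_force: [0.6, -0.3, -0.4]
width: 0.085
grip_force: 0.0
```

```bash
cat >> h.py <<'E'
def to(x,y,zg,yaw):
    "tool-frame shift (mm) and turn (deg) to bring the grasp point to x,y,zg at yaw"
    s=st(); M=R.from_euler('xyz',s['tcp_rot']).as_matrix()
    d=M.T@(np.array([x,y,zg+.155])-s['position'])*1e3
    t=-np.degrees((yaw-s['tcp_rot'][2]+np.pi/2)%np.pi-np.pi/2)
    print('shift',d.round(1),'turn',round(t,2)); return s
E
python3 - <<'E'
from fit import *
to(.523,.173,.04,.26)
S=cam('scene','scene1'); T=cam('top')
for n,p in(('S',S),('T',T)):
    for q in('keysafe_center','dial_grip','shackle_grip'):
        for r in spotter.pinpoint(p,q)[:4]:
            if np.hypot(*(r['point'][:2]-np.array([.523,.173])))<.06: print(n,q,np.round(r['point'],3),r['conf'])
cv2.imwrite('pics/crop2.png',cv2.resize(S['frame'][130:280,246:446],(800,600),interpolation=cv2.INTER_CUBIC))
E
```

```text
{'t': 3.75, 'qpos': [-0.3836, 0.6264, 0.0285, 1.8835, -0.0271, 0.6329, -1.6486], 'position': [0.527, 0.1711, 0.3046], 'tcp_rot': [3.1408, 0.0008, 0.2608], 'wrist_force': [0.5641, -0.3231, -0.3745], 'width': 0.085, 'grip_force': 0.0}
shift [ -3.3  -2.9 109.6] turn 0.04
S keysafe_center [0.529 0.177 0.026] 0.88
S dial_grip [0.504 0.167 0.079] 0.41
S shackle_grip [0.555 0.181 0.08 ] 0.48
T keysafe_center [0.53  0.172 0.028] 0.96
T dial_grip [0.497 0.166 0.074] 0.57
```

View pics/crop2.png

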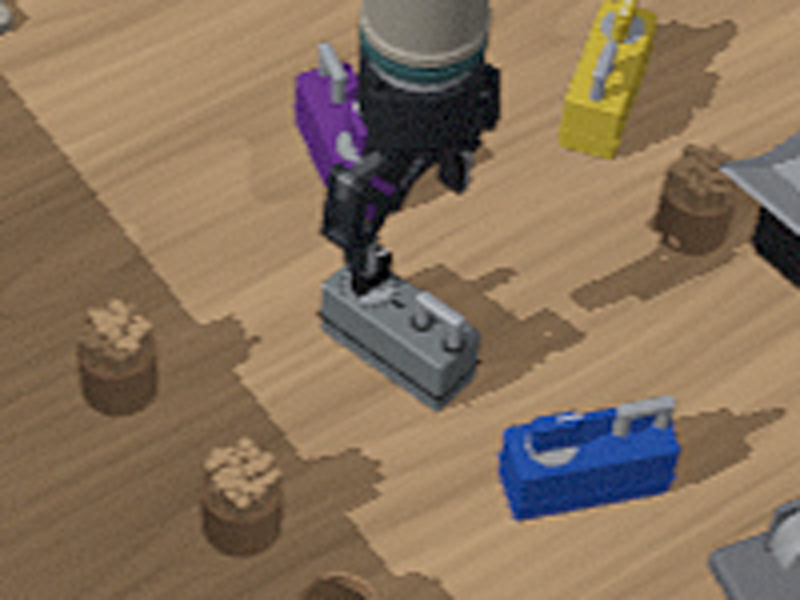

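The gripper is above the grey safe with a fingertip over it at crop (375,270), and the grey safe has free space around it. Descending.

Call:
{"method": "apply_moves", "body": {
  "series": [0,-3,15,0,0,0,15,0,0,0,15,0,0,0,15,0,0,0,15,0,0,0,15,0,0,0,12,0,0,0,7.5,0,0,0,0,0]
}}

```text
t: 5.28
position: [0.5264, 0.1746, 0.1948]
tcp_rot: [3.142, 0.001, 0.26]
wrist_force: [-1.1, 0.3, -0.6]
width: 0.0856
grip_force: 0.0
```

Call:
{"method": "apply_moves", "body": {
  "series": [0,0,0,0,0,0,0,0,0,0,0,0,0,0,0,0,0,0,0,0,0,0,0,0],
  "fingers": 1,
  "newtons": 50
}}

```text
t: 6.02
position: [0.5268, 0.1744, 0.1959]
tcp_rot: [3.141, -0.001, 0.26]
wrist_force: [-1.0, -1.3, 5.6]
width: 0.0432
grip_force: 52.8
```

Call:
{"method": "apply_moves", "body": {
  "series": [0,0,-10,0,0,0,-25,0,0,0,-25,0,0,0,-25,0,0,0,-25,0]
}}

```text
t: 6.65
position: [0.5257, 0.1746, 0.3056]
tcp_rot: [-3.141, 0.002, 0.261]
wrist_force: [0.5, -0.1, -6.2]
width: 0.0433
grip_force: 52.2
```

Call:
{"method": "apply_moves", "body": {
  "series": [-3,20,0,0,-6,40,0,0,-6,42,0,0,-6,42,0,0,-6,42,0,0,-6,42,0,0,-6,42,0,0,-6,42,0,0,-6,42,0,0,-6,40.5,0,0]
}}

```text
t: 7.9
position: [0.5723, -0.2223, 0.3046]
tcp_rot: [-3.14, 0.002, 0.26]
wrist_force: [1.1, 1.0, -6.1]
width: 0.0437
grip_force: 52.4
```

Call:
{"method": "apply_moves", "body": {
  "series": [0,0,0,5.9,0,0,0,6,0,0,0,6,0,0,0,6,0,0,0,6,0,0,0,6,0,0,0,0,0,0,0,0]
}}

```text
t: 8.9
position: [0.5727, -0.2209, 0.3049]
tcp_rot: [-3.141, 0.001, -0.364]
wrist_force: [0.2, -0.3, -5.9]
width: 0.0432
grip_force: 53.0
```

```bash
python3 - <<'E'
from fit import *
s=to(.573,-.2215,.09,-.367)
T,S=cam('top'),cam('scene','scene2')
for n,p in(('S',S),('T',T)):
    for q in('keysafe_center','dial_grip','shackle_grip','stand_seat'):
        for r in spotter.pinpoint(p,q)[:5]:
            if np.hypot(*(r['point'][:2]-np.array([.573,-.2215])))<.08: print(n,q,np.round(r['point'],3),r['conf'])
c=proj(S,[.573,-.2215,.1]).astype(int)
cv2.imwrite('pics/crop3.png',cv2.resize(S['frame'][c[1]-75:c[1]+75,c[0]-100:c[0]+100],(800,600),interpolation=cv2.INTER_CUBIC))
E
```

```text
{'t': 8.9, 'qpos': [0.2331, 0.7005, 0.1456, 1.7175, -0.1404, 0.7349, -1.4857], 'position': [0.5727, -0.2209, 0.3049], 'tcp_rot': [-3.1413, 0.0011, -0.3641], 'wrist_force': [0.1779, -0.3288, -5.8833], 'width': 0.0432, 'grip_force': 52.9545}
shift [ 0.5  0.5 59.9] turn 0.16
S keysafe_center [ 0.574 -0.215  0.133] 0.64
S shackle_grip [ 0.601 -0.234  0.19 ] 0.65
S stand_seat [ 0.576 -0.219  0.052] 0.87
T keysafe_center [ 0.576 -0.223  0.138] 0.57
T dial_grip [ 0.544 -0.21   0.184] 0.57
T stand_seat [ 0.57  -0.22   0.051] 0.62
```

View pics/crop3.png

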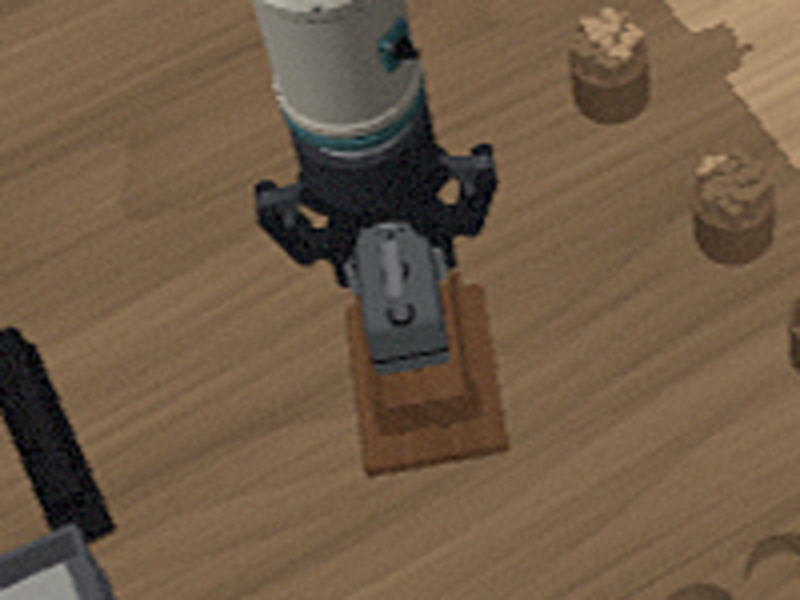

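The safe hangs level over the stand, aligned with the channel (safe end at crop (410,350), stand at (425,400)). Lowering with force checks.

Call:
{"method": "apply_moves", "body": {
  "series": [0.5,0.5,10,0.1,0,0,15,0,0,0,12,0,0,0,5,0,0,0,3,0,0,0,3,0,0,0,3,0]
}}

```text
t: 10.28
position: [0.5734, -0.222, 0.2544]
tcp_rot: [-3.142, -0.001, -0.368]
wrist_force: [0.5, 0.1, -5.3]
width: 0.0434
grip_force: 52.9
```

Call:
{"method": "apply_moves", "body": {
  "series": [0,0,2,0,0,0,2,0,0,0,1.5,0,0,0,0,0]
}}

```text
t: 10.78
position: [0.5732, -0.2219, 0.2486]
tcp_rot: [-3.142, 0.0, -0.368]
wrist_force: [0.8, -0.3, -5.6]
width: 0.0434
grip_force: 52.9
```

Call:
{"method": "apply_moves", "body": {
  "series": [0,0,1,0,0,0,1,0,0,0,0.7,0,0,0,0,0]
}}

```text
t: 11.28
position: [0.5733, -0.2219, 0.2461]
tcp_rot: [-3.142, -0.0, -0.368]
wrist_force: [-0.1, -0.5, -6.0]
width: 0.0437
grip_force: 53.0
```

Call:
{"method": "apply_moves", "body": {
  "series": [0,0,0.6,0,0,0,0.6,0,0,0,0,0]
}}

```text
t: 11.65
position: [0.5732, -0.2219, 0.2459]
tcp_rot: [-3.141, -0.0, -0.368]
wrist_force: [-3.2, 2.0, 5.6]
width: 0.043
grip_force: 54.4
```

Call:
{"method": "apply_moves", "body": {
  "series": [0,0,0,0,0,0,0,0,0,0,0,0,0,0,0,0],
  "fingers": 0
}}

```text
t: 12.15
position: [0.5734, -0.222, 0.2448]
tcp_rot: [3.142, -0.0, -0.368]
wrist_force: [-0.4, 0.1, -0.5]
width: 0.0852
grip_force: 0.0
```

Call:
{"method": "apply_moves", "body": {
  "series": [0,0,-8,0,0,0,-15,0,0,0,-20,0,0,0,-25,0,0,0,-25,0,-30,0,-25,0,-40,0,-20,0,-40,0,0,0,-40,0,0,0,0,0,0,0]
}}

```text
t: 13.4
position: [0.4307, -0.1671, 0.384]
tcp_rot: [-3.141, 0.001, -0.368]
wrist_force: [0.7, -1.0, -0.0]
width: 0.0856
grip_force: 0.0
```

```bash
python3 - <<'E'
from fit import *
s=st()
T,S=cam('top','top4'),cam('scene','scene4')
for n,p in(('S',S),('T',T)):
    for q in('keysafe_center','dial_grip','shackle_grip'):
        for r in spotter.pinpoint(p,q)[:5]:
            if np.hypot(*(r['point'][:2]-np.array([.573,-.2215])))<.08: print(n,q,np.round(r['point'],3),r['conf'])
L=[]
for p in(S,T):
    c=proj(p,[.573,-.2215,.1]).astype(int)
    L.append(cv2.resize(p['frame'][c[1]-40:c[1]+40,c[0]-32:c[0]+32],(400,500),interpolation=cv2.INTER_CUBIC))
cv2.imwrite('pics/crop4.png',np.hstack(L))
x0=[.573,-.222,-.367]
try:
    obs=[(p,near(p,'keysafe',x0[:2],.09)) for p in(T,S)]
    for o in([obs[0]],[obs[1]],obs): print(fit(o,SAFE,x0,.05),[m.sum() for _,m in o])
except Exception as e: print(e)
E
```

```text
{'t': 13.4, 'qpos': [0.1813, 0.3992, 0.1751, 2.0493, -0.106, 0.7025, -1.515], 'position': [0.4307, -0.1671, 0.384], 'tcp_rot': [-3.141, 0.0012, -0.3682], 'wrist_force': [0.6655, -0.9602, -0.0021], 'width': 0.0856, 'grip_force': 0.0}
S keysafe_center [ 0.575 -0.22   0.075] 0.69
S dial_grip [ 0.548 -0.212  0.13 ] 0.49
S shackle_grip [ 0.602 -0.234  0.129] 0.59
T keysafe_center [ 0.574 -0.222  0.078] 0.77
T dial_grip [ 0.546 -0.211  0.127] 0.73
T shackle_grip [ 0.599 -0.234  0.132] 0.54
(array([ 0.56998791, -0.22009235, -0.37009801]), np.float64(0.07666088965915654)) [np.float64(1154.0)]
(array([ 0.57076235, -0.22204908, -0.36358129]), np.float64(0.06715633508516432)) [np.float64(929.0)]
(array([ 0.56953841, -0.22145485, -0.36299704]), np.float64(0.159565614979148)) [np.float64(1154.0), np.float64(929.0)]
```

View pics/crop4.png

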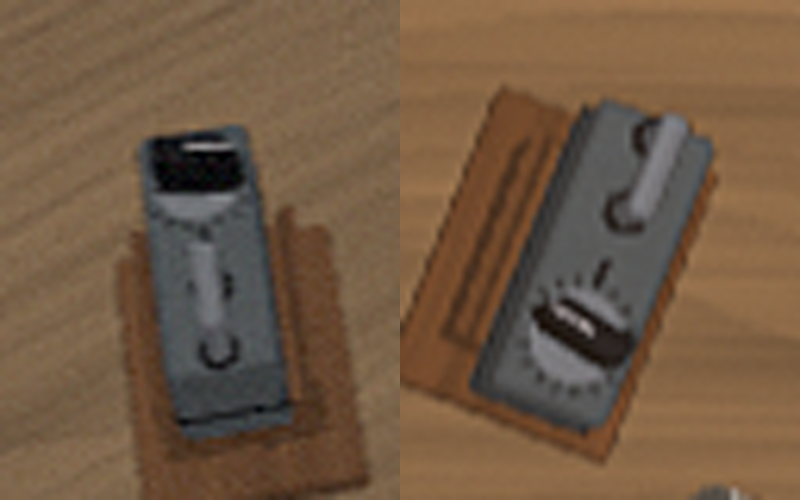

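The safe sits square in the channel (both crops), with the dial pointer at crop (545,310) in the top view, 80° positive. Now over the dial with the fingers partly closed.

Call:
{"method": "apply_moves", "body": {
  "series": [31,0,0,0,31,0,0,0,31,0,0,0,31,0,0,0,0,0,0,-10,0,0,0,-10,0,0,0,-10,0,0,0,-10,0,0,0,-10,0,0,0,-10],
  "fingers": 0.62,
  "newtons": 30
}}

```text
t: 15.15
position: [0.549, -0.2127, 0.3825]
tcp_rot: [-3.141, 0.0, 0.685]
wrist_force: [0.7, 0.0, 0.4]
width: 0.0321
grip_force: 0.0
```

Call:
{"method": "apply_moves", "body": {
  "series": [0,0,0,-10,0,0,0,-10,0,0,15,0,0,0,15,0,0,0,0,0,0,0,0,0]
}}

```text
t: 15.9
position: [0.5492, -0.2124, 0.3526]
tcp_rot: [-3.141, 0.0, 1.028]
wrist_force: [0.2, 0.5, -1.7]
width: 0.0323
grip_force: 0.0
```

```bash
python3 -c "
from h import *
to(.5465,-.2115,.128,1.03)"
```

```text
{'t': 15.9, 'qpos': [0.4585, 0.6079, -0.215, 1.744, 0.1694, 0.8081, -0.3794], 'position': [0.5492, -0.2124, 0.3526], 'tcp_rot': [-3.1413, 0.0001, 1.0278], 'wrist_force': [0.1983, 0.4828, -1.6561], 'width': 0.0323, 'grip_force': 0.0}
shift [-0.6 -2.7 69.6] turn -0.12
```

Call:
{"method": "apply_moves", "body": {
  "series": [-0.6,-2.7,10,0,0,0,12,0,0,0,12,0,0,0,12,0,0,0,12,0,0,0,8,0,0,0,3.5,0,0,0,0,0]
}}

```text
t: 16.9
position: [0.5464, -0.2117, 0.2832]
tcp_rot: [-3.142, -0.0, 1.028]
wrist_force: [-0.5, -0.5, -0.7]
width: 0.0323
grip_force: 0.0
```

Call:
{"method": "apply_moves", "body": {
  "series": [0,0,0,0,0,0,0,0,0,0,0,0,0,0,0,0,0,0,0,0],
  "fingers": 1,
  "newtons": 30
}}

```text
t: 17.52
position: [0.5464, -0.2117, 0.2838]
tcp_rot: [3.141, 0.0, 1.028]
wrist_force: [-2.0, 0.4, 5.4]
width: 0.0114
grip_force: 35.4
```

```bash
python3 -c "
from h import *
s=st();print(s['moment'])"
```

```text
{'t': 17.525, 'qpos': [0.4425, 0.6976, -0.1906, 1.805, 0.2006, 0.6574, -0.4064], 'position': [0.5464, -0.2117, 0.2838], 'tcp_rot': [3.1413, 0.0, 1.0284], 'wrist_force': [-1.9939, 0.418, 5.4061], 'width': 0.0114, 'grip_force': 35.4213}
[0.16280805 0.38928674 0.03413721]
```

Call:
{"method": "apply_moves", "body": {
  "series": [0,0,0,5,0,0,0,5,0,0,0,5,0,0,0,5,0,0,0,0]
}}

```text
t: 18.15
position: [0.5468, -0.2112, 0.2838]
tcp_rot: [3.141, -0.001, 0.68]
wrist_force: [-0.1, 1.6, 4.8]
width: 0.0114
grip_force: 35.4
```

```bash
python3 -c "
from h import *
s=st();print(s['moment'])"
```

```text
{'t': 18.15, 'qpos': [0.38, 0.6931, -0.0931, 1.8066, 0.0983, 0.6452, -0.6608], 'position': [0.5468, -0.2112, 0.2838], 'tcp_rot': [3.1409, -0.001, 0.6803], 'wrist_force': [-0.0534, 1.5984, 4.7699], 'width': 0.0114, 'grip_force': 35.4491}
[ 0.39700179  0.0807768  -0.09994903]
```

Call:
{"method": "apply_moves", "body": {
  "series": [0,0,0,5,0,0,0,5,0,0,0,5,0,0,0,5,0,0,0,5,0,0,0,5,0,0,0,5,0,0,0,5,0,0,0,0]
}}

```text
t: 19.27
position: [0.5469, -0.2113, 0.2838]
tcp_rot: [-3.141, -0.001, -0.018]
wrist_force: [0.7, 1.3, 5.4]
width: 0.0112
grip_force: 35.5
```

```bash
python3 -c "
from h import *
s=st();print(s['moment'])"
```

```text
{'t': 19.275, 'qpos': [0.2559, 0.6956, 0.1027, 1.8103, -0.1111, 0.6403, -1.1643], 'position': [0.5469, -0.2113, 0.2838], 'tcp_rot': [-3.1415, -0.0011, -0.0175], 'wrist_force': [0.7239, 1.3484, 5.3765], 'width': 0.0112, 'grip_force': 35.4797}
[ 0.37476316  0.11017915 -0.13843616]
```

Call:
{"method": "apply_moves", "body": {
  "series": [0,0,0,5,0,0,0,4,0,0,0,3,0,0,0,3,0,0,0,3,0,0,0,0]
}}

```text
t: 20.02
position: [0.5469, -0.2114, 0.2838]
tcp_rot: [-3.141, -0.001, -0.331]
wrist_force: [0.2, 1.8, 5.1]
width: 0.0116
grip_force: 35.5
```

```bash
python3 - <<'E'
from fit import *
s=st();print(s['moment'])
T,S=cam('top'),cam('scene')
L=[]
for p in(S,T):
    c=proj(p,[.573,-.2215,.1]).astype(int)
    L.append(cv2.resize(p['frame'][c[1]-40:c[1]+40,c[0]-32:c[0]+32],(400,500),interpolation=cv2.INTER_CUBIC))
cv2.imwrite('pics/crop5.png',np.hstack(L))
for p in(S,T):
    for q in('keysafe_center','dial_grip','shackle_grip'):
        for r in spotter.pinpoint(p,q)[:5]:
            if np.hypot(*(r['point'][:2]-np.array([.573,-.2215])))<.08: print(q,np.round(r['point'],3),r['conf'])
E
```

```text
{'t': 20.025, 'qpos': [0.2008, 0.7017, 0.1909, 1.8119, -0.2057, 0.646, -1.39], 'position': [0.5469, -0.2114, 0.2838], 'tcp_rot': [-3.1411, -0.0012, -0.3315], 'wrist_force': [0.2499, 1.7616, 5.1311], 'width': 0.0116, 'grip_force': 35.4856}
[ 0.37660042  0.11837762 -0.09016351]
keysafe_center [ 0.574 -0.22   0.075] 0.85
dial_grip [ 0.551 -0.212  0.13 ] 0.55
shackle_grip [ 0.603 -0.234  0.134] 0.53
keysafe_center [ 0.575 -0.221  0.078] 0.64
shackle_grip [ 0.602 -0.234  0.135] 0.54
```

View pics/crop5.png

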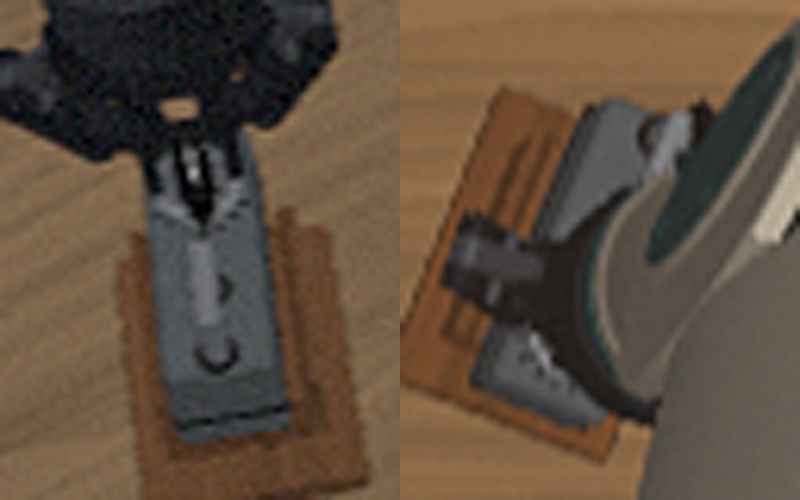

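The pointer now lies along the case at crop (210,225), nearly in line with the shackle at (205,285). Finishing the last 2–3 degrees.

Call:
{"method": "apply_moves", "body": {
  "series": [0,0,0,1.5,0,0,0,1.5,0,0,0,0,0,0,0,0]
}}

```text
t: 20.92
position: [0.5468, -0.2115, 0.2838]
tcp_rot: [-3.141, -0.001, -0.383]
wrist_force: [0.1, 1.7, 5.2]
width: 0.0113
grip_force: 35.5
```

```bash
python3 -c "
from h import *
s=st();print(s['moment'])"
```

```text
{'t': 20.925, 'qpos': [0.192, 0.7031, 0.2052, 1.8122, -0.2212, 0.6475, -1.4273], 'position': [0.5468, -0.2115, 0.2838], 'tcp_rot': [-3.141, -0.0011, -0.3832], 'wrist_force': [0.081, 1.6838, 5.2387], 'width': 0.0113, 'grip_force': 35.5251}
[ 0.31113168  0.10759506 -0.07688613]
```

Call:
{"method": "apply_moves", "body": {
  "series": [0,0,0,0,0,0,0,0,0,0,0,0],
  "fingers": 0.62
}}

```text
t: 21.3
position: [0.5463, -0.2118, 0.2831]
tcp_rot: [3.141, 0.0, -0.385]
wrist_force: [0.3, -0.3, 0.9]
width: 0.0322
grip_force: 0.0
```

Call:
{"method": "apply_moves", "body": {
  "series": [0,0,-10,0,0,0,-20,0,0,0,-25,0,0,0,-25,0,-20,0,-20,0,-40,0,0,0,-40,0,0,0,-20,0,0,0,0,0,0,0]
}}

```text
t: 22.42
position: [0.4343, -0.1663, 0.3841]
tcp_rot: [-3.141, -0.0, -0.385]
wrist_force: [0.5, 0.3, 0.2]
width: 0.0322
grip_force: 0.0
```

```bash
python3 - <<'E'
from fit import *
s=st();print(s['moment'])
T,S=cam('top'),cam('scene')
L=[]
for p in(S,T):
    c=proj(p,[.573,-.2215,.1]).astype(int)
    L.append(cv2.resize(p['frame'][c[1]-40:c[1]+40,c[0]-32:c[0]+32],(400,500),interpolation=cv2.INTER_CUBIC))
cv2.imwrite('pics/crop6.png',np.hstack(L))
for p in(S,T):
    for q in('keysafe_center','dial_grip','shackle_grip'):
        for r in spotter.pinpoint(p,q)[:5]:
            if np.hypot(*(r['point'][:2]-np.array([.573,-.2215])))<.08: print(q,np.round(r['point'],3),r['conf'])
E
```

```text
{'t': 22.425, 'qpos': [0.1144, 0.4085, 0.2623, 2.0441, -0.1599, 0.7075, -1.4782], 'position': [0.4343, -0.1663, 0.3841], 'tcp_rot': [-3.1411, -0.0003, -0.3854], 'wrist_force': [0.4965, 0.3322, 0.198], 'width': 0.0322, 'grip_force': 0.0}
[-0.03257889 -0.00292996  0.00070558]
keysafe_center [ 0.576 -0.218  0.076] 0.76
keysafe_center [ 0.604 -0.234  0.136] 0.39
dial_grip [ 0.549 -0.213  0.132] 0.49
shackle_grip [ 0.603 -0.232  0.138] 0.42
keysafe_center [ 0.568 -0.222  0.052] 0.64
keysafe_center [ 0.577 -0.224  0.078] 0.63
dial_grip [ 0.55  -0.21   0.127] 0.57
shackle_grip [ 0.601 -0.231  0.136] 0.42
```

View pics/crop6.png

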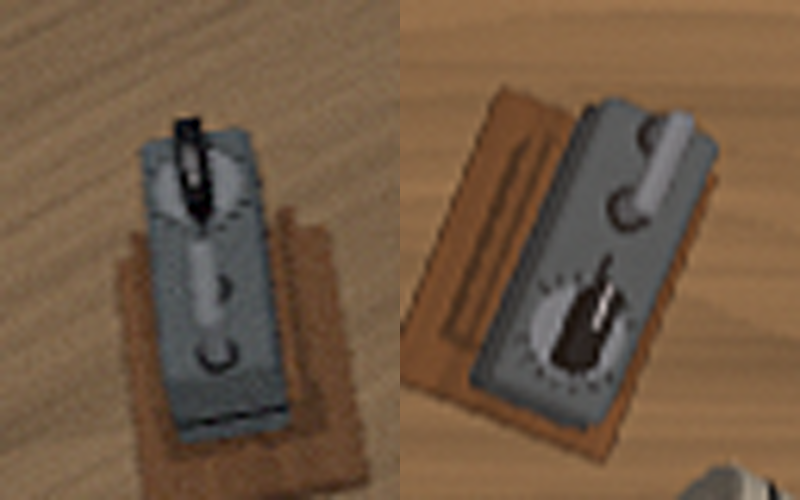

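The pointer is in line with the shackle, and the shackle reads about 5 mm higher (popped). Moving onto the crossbar.

Call:
{"method": "apply_moves", "body": {
  "series": [30,0,0,-1,30,0,0,0,30,0,0,0,30,0,0,0,30,0,0,0,30,0,10,0,0,0,20,0,0,0,10,0,0,0,0,0,0,0,0,0]
}}

```text
t: 24.08
position: [0.603, -0.2319, 0.3441]
tcp_rot: [-3.142, -0.001, -0.368]
wrist_force: [0.8, -1.0, 0.2]
width: 0.0326
grip_force: 0.0
```

```bash
python3 -c "
from h import *
to(.6025,-.233,.134,-.367)"
```

```text
{'t': 24.075, 'qpos': [0.1861, 0.6989, 0.2342, 1.5947, -0.1966, 0.8701, -1.4444], 'position': [0.603, -0.2319, 0.3441], 'tcp_rot': [-3.1416, -0.001, -0.368], 'wrist_force': [0.8279, -0.97, 0.184], 'width': 0.0326, 'grip_force': 0.0}
shift [-0.1  1.2 55.1] turn -0.06
```

Call:
{"method": "apply_moves", "body": {
  "series": [0,1.2,10,0,0,0,12,0,0,0,12,0,0,0,12,0,0,0,6,0,0,0,3,0,0,0,0,0]
}}

```text
t: 24.95
position: [0.6026, -0.233, 0.2883]
tcp_rot: [3.142, -0.0, -0.368]
wrist_force: [-0.4, -0.7, 0.2]
width: 0.0325
grip_force: 0.0
```

Call:
{"method": "apply_moves", "body": {
  "series": [0,0,0,0,0,0,0,0,0,0,0,0,0,0,0,0,0,0,0,0,0,0,0,0],
  "fingers": 1,
  "newtons": 100
}}

```text
t: 25.7
position: [0.6027, -0.2331, 0.2885]
tcp_rot: [3.141, -0.001, -0.368]
wrist_force: [1.7, -0.9, -0.2]
width: 0.0079
grip_force: 97.5
```

Call:
{"method": "apply_moves", "body": {
  "series": [0,0,-4,0,0,0,-4,0,0,0,-4,0,0,0,-4,0,0,0,0,0]
}}

```text
t: 26.32
position: [0.6025, -0.2329, 0.3046]
tcp_rot: [-3.142, -0.0, -0.368]
wrist_force: [1.3, -1.0, -1.2]
width: 0.0077
grip_force: 97.5
```

Call:
{"method": "apply_moves", "body": {
  "series": [0,0,-3,0,0,0,-3,0,0,0,-3,0,0,0,-3,0,0,0,-3,0,0,0,0,0]
}}

```text
t: 27.08
position: [0.6025, -0.2329, 0.3195]
tcp_rot: [-3.142, -0.0, -0.368]
wrist_force: [0.5, 0.3, -5.4]
width: 0.008
grip_force: 97.7
```

Call:
{"method": "apply_moves", "body": {
  "series": [0,0,-8,0,0,0,-12,0,0,0,-15,0,0,0,-15,0,0,0,-15,0,0,0,-15,0,0,0,-10,0,0,0,-5,0,0,0,0,0,0,0,0,0]
}}

```text
t: 28.32
position: [0.6023, -0.2328, 0.4137]
tcp_rot: [-3.142, 0.001, -0.368]
wrist_force: [-0.3, -1.0, -5.6]
width: 0.0074
grip_force: 97.7
```

```bash
python3 - <<'E'
from fit import *
s=st();print(s['moment'])
S=cam('scene')
c=proj(S,[.573,-.2215,.17]).astype(int)
cv2.imwrite('pics/crop7.png',cv2.resize(S['frame'][c[1]-60:c[1]+60,c[0]-80:c[0]+80],(800,600),interpolation=cv2.INTER_CUBIC))
for p in(S,cam('top')):
    for q in('keysafe_center','dial_grip','shackle_grip'):
        for r in spotter.pinpoint(p,q)[:5]:
            if np.hypot(*(r['point'][:2]-np.array([.573,-.2215])))<.1: print(q,np.round(r['point'],3),r['conf'])
E
```

```text
{'t': 28.325, 'qpos': [0.1761, 0.6256, 0.2548, 1.5234, -0.1745, 1.0162, -1.4617], 'position': [0.6023, -0.2328, 0.4137], 'tcp_rot': [-3.1416, 0.0013, -0.3679], 'wrist_force': [-0.2922, -0.9577, -5.5948], 'width': 0.0074, 'grip_force': 97.6972}
[ 0.00184713 -0.14674798  0.02791893]
keysafe_center [ 0.574 -0.22   0.178] 0.62
shackle_grip [ 0.6   -0.232  0.258] 0.64
keysafe_center [ 0.571 -0.224  0.046] 0.7
keysafe_center [ 0.575 -0.221  0.183] 0.61
dial_grip [ 0.547 -0.212  0.228] 0.51
shackle_grip [ 0.602 -0.231  0.257] 0.37
```

View pics/crop7.png

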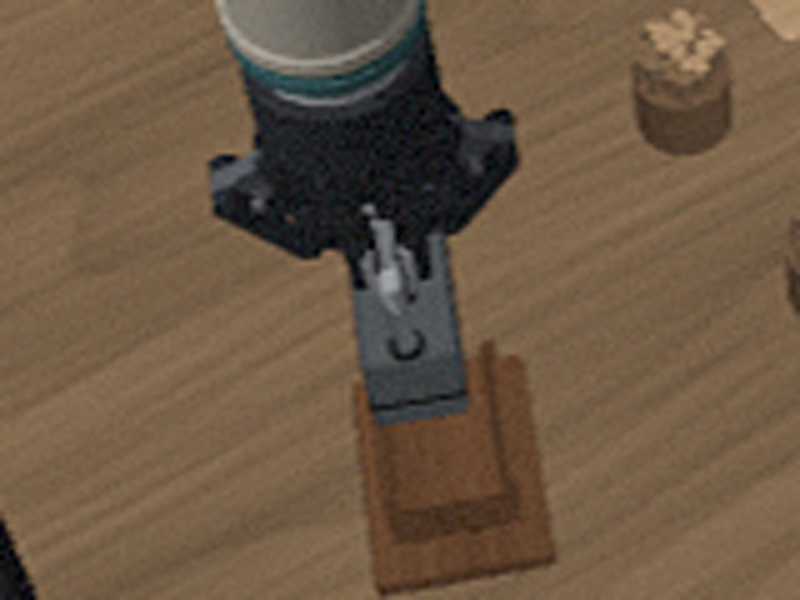

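The open safe hangs level by the shackle at crop (390,270), with its centre at about 0.18 m. The shackle is drawn by about 24 mm and the full weight is on the wrist.

Call:
{"method": "apply_moves", "body": {
  "series": [0,0,0,0,0,0,0,0,0,0,0,0,0,0,0,0]
}}

```text
t: 29.22
position: [0.6025, -0.2329, 0.4143]
tcp_rot: [-3.142, -0.0, -0.368]
wrist_force: [-0.2, -0.8, -6.7]
width: 0.0076
grip_force: 97.7
```

```bash
python3 -c "
from bench import env
print(env.job_done())"
```

```text
the job is handed in; nothing more can be done
None
```

I handed the job in at about 29 s: the key safe was seated in the stand and let go, its dial turned to the notch, and it now hangs open by the drawn shackle about 100 mm above its seat; the hand-in returned no verdict.

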